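Balancing robot: stand down, then hold it upright

TASK

The two-wheeled balancing robot on the soldering mat lies tipped back on its crash bar, and its gyro has to be zeroed. While it still lies there, flip its kickstand down past centre so that it snaps out to its stop; then take the robot by its carry handle, stand it up on both wheels on the mat and finish holding it there, plumb and still, with the stand's foot clear of the bench. Do not let go at the end, and leave everything else on the bench where it lies.

Things in the scene. Friction and masses are not known exactly. Their poses are not given: they have to be found in the camera images.
- balancer: Balancing robot, 0.65 to 1 kg: two perforated aluminium side plates 90 mm apart, three decks between, two wheels, a handle on top. Origin on the axle midway between the wheels. x = its front (stand side), y = along the axle to its left, z = up the frame. At the start z leans 38 deg back (towards -x); front is roughly world +y, +-35 deg. Upright: z vertical, origin 43 mm above the bench.
- axle (a point): Same point as the robot's origin. Wheels: 80 mm diameter, 22 mm wide, 160 mm over both. Unpowered gear motors brake the wheels on their shafts (0.12 N m each), so they roll along as the frame swings up (axle about 26 mm forward). Side plates reach from 22 mm below the axle to 162 above it, x -18 to 12; decks x -42 to 18 mm, the top one at z = 160 mm.
- crash_bar (a point): Middle of the rear crash bar, an 8 mm rod along y, 85 mm behind the axle and 21 mm above it in the robot's frame; the tipped robot rests on it and on its wheels.
- mat: Grey silicone mat fixed to the bench, 280 x 420 mm, 3 mm thick, origin under its centre; the robot lies on its middle.
- handle_grip (a point): Middle of the handle bar: rubber rod, 14 mm diameter, 52 mm long along the robot's y, at x = 0, z = 200 mm above the axle. Two straps (18 mm wide in x, outer faces 36 mm apart) carry it from the top deck and end 10 mm above its axis. The bar can be pinched end to end (52 mm, fingers closing along y); it then turns between the fingers as the robot swings up.
- handle: The carry handle (bar and straps), rigid with the robot; origin at handle_grip, axes parallel to the robot's.
- stand_pivot (a point): Kickstand's pivot on the robot, at x = 52, y = 0, z = 45 mm; hinge axis = robot's y. Two cheeks, 36 mm over all, carry it.
- stand_foot (a point): Centre of the stand's rubber foot: rod of 12 mm diameter, 30 mm long along the robot's y, 100 mm from the pivot, on a flat steel leg 12 mm wide (y), 6 mm thick. Folded, the leg lies along z, 34 mm in front of the decks, the foot 145 mm above the axle with free space around it. It can be pinched end to end (30 mm, fingers closing along y) and turns between the fingers.
- kickstand (a joint): Stand's angle: 0 = folded, leg pointing up along the robot's z; grows as the foot swings forward (robot's x) and down; 2.27 = at its stop, leg 40 deg below the robot's x (foot about 15 mm clear of the mat when the robot is upright; it meets the mat at 6 deg forward lean). An over-centre spring returns it to 0 below 1.05 and drives it to the stop above; about 1 N at the foot moves it.
- wrench_long: bystander: long wrench lying flat, 170 mm; origin under its middle; to be left where it lies
- wrench_short: bystander: short wrench lying flat, 130 mm; origin under its middle; to be left where it lies
- servo: bystander: black servo, 54 x 20 x 42 mm high; origin under its middle; to be left where it lies
- battery_pack: bystander: blue battery pack, 68 x 38 x 19 mm high; origin under its middle; to be left where it lies
- bracket: bystander: aluminium angle bracket, 60 x 24 x 30 mm high; origin under its middle; to be left where it lies
- spare_wheel: bystander: spare wheel lying flat, 80 mm diameter, 22 mm high; origin under its middle; to be left where it lies
- screwdriver: bystander: screwdriver lying flat, 190 mm; origin under its middle; to be left where it lies
- pliers: bystander: pliers lying flat, 140 mm; origin under its middle; to be left where it lies

How it is judged:
On the way, in this order (a step that is already met when the one before it is completed fails the run):
1. the kickstand has been flipped past centre and lies at its stop while the robot still lies tipped back (value of joint kickstand above 2.15 rad and angle between balancer's own z axis and vertical above 0.4 rad), for 0.2 s.
2. the robot is held upright by its handle, stand still down (angle between balancer's own z axis and vertical below 0.07 rad and contact force between the fingers and handle above 1 N and value of joint kickstand above 2.15 rad), for 0.3 s.
At the end, for the whole second after the job is handed in: Stand at its stop (joint over 2.15 rad), touching nothing; robot's z axis within 0.07 rad of vertical, axle 38 to 48 mm up, wheels bearing on the mat (over 1 N), still, held by the fingers at the handle (over 1 N), leaning on none of the loose things (all of step 2 and contact force between kickstand and anything else below 0.2 N and contact force between balancer and mat above 1 N and height (world z) of balancer between 0.038 and 0.048 m and linear speed of balancer below 0.02 m/s and angular speed of balancer below 0.1 rad/s and contact force between balancer and wrench_long below 0.2 N and contact force between balancer and wrench_short below 0.2 N and contact force between balancer and servo below 0.2 N and contact force between balancer and battery_pack below 0.2 N and contact force between balancer and bracket below 0.2 N and contact force between balancer and spare_wheel below 0.2 N and contact force between balancer and screwdriver below 0.2 N and contact force between balancer and pliers below 0.2 N); the arm keeps its last pose, push and grip.
It fails at once if a loose bystander is disturbed (moved over 25 mm) (distance of any of wrench_long, wrench_short, servo, battery_pack, bracket, spare_wheel, screwdriver, pliers from where it was at the start of the episode above 0.025 m).
It also fails if it takes over 51 s, if anything falls off the work surface, if the arm or the gripper's body presses on something with over 40 N, if the wrist force passes 120 N, or if a joint passes its speed limit or range.

ROBOT

A 6-joint arm with a two-finger parallel gripper is mounted at the origin on the work surface. World frame = base frame: x ahead of the robot, y to its left, z up, the work surface at z = 0. Lengths are in m, angles in rad, forces in N, time in s.
With the tool pointing down it reaches from about 0.35 to 0.85 m from the base axis. Payload 8.1 kg.
Tool frame: the origin (TCP) lies at the very end of the fingers, on their centre line; the grasp point (between the pads) lies robot.hold_point_z behind it (robot.hold_point_z is the distance from the TCP to the grasp point, in m); z points along the fingers, y is the direction in which the jaws open and shut (so a half turn about z gives the same grasp; the last joint's range is limited). The gripper opens to 93 mm and grips with 3 to 60 N. Pads are 15 mm wide; open, the fingers measure 128 mm over their backs; the gripper's body (75 mm by 188 mm) begins 65 mm behind the grasp point.
Start: joints at [-1.206, 0.13, 1.488, -0, 1.523, -0.085], TCP at [0.261, -0.54, 0.219] pointing down, gripper open.
Joint ranges: [-2.96, 2.96], [-0.89, 2.26], [0.02, 2.5], [-1.34, 4.48], [0, 2.73], [-2.66, 2.66]. Speed limits (rad/s): [2.39, 2.39, 2.79, 3.14, 3.14, 3.14].

INTERFACE

Orientations are given as a rotation vector (axis times angle).
In Python, from plant import robot, cams gives the robot as it stands. The module is installed in compiled form; this text tells all that it offers.
- The arm moves only by the tool step_arm, never from a script. Its argument "deltas" is a list of rows, each an object with "offset": the shift along the tool's x, y, z in cm, a list of three; "roll": the turn about the tool's z in rad. In form: [{"offset": [x, y, z], "roll": roll}, ...]. A call has 1 to 12 rows; each row shifts and turns the commanded pose from where the row before left it, along the tool's axes as they then stand; what a row does not reach is not made up. A row lasts 1/8 s, in which the tool goes at most 62.5 mm and 10.7 degrees, less where a joint would pass 70% of its speed; a pose out of reach is approached as far as the arm can. A call with a gripper value outside its range is refused whole. "fingers" is the finger opening in cm, from 0 to 9.3, set as the call begins (left out, the last holds). The fingers move at their own pace and stop on an object; "grip_force" is the grip in N (left out, the last holds). Time passes only in rows, so rows that do not move let the fingers close. It gives the time, the measured TCP pose, the force and the opening at its end, in the units of the state.
- robot.read_state(): the state, without advancing time (a new reading comes with each control period).
- cams.read_camera(name): name is "scene" or "top" or "wrist"; returns a dict with "pixels" (480x640x3 uint8, red, green, blue), "fx", "fy", "cx", "cy" (pixels), "extrinsics" (4x4, takes a point from world to camera coordinates). Camera axes: x right, y down, z forward; pixel columns grow to the right and rows downward; lengths in m; the calibration is good to about 2 mm. A picture is of the moment at which its call begins. There is no depth.
- robot.close_job(): hands the job in, once; it reports no verdict.
Trained networks look in a picture, given as the dict that the camera call returned (one of the last four; its "shot" number tells which), for a name from the list of things; names that differ only in an ending like _2 or _b are one class to them, and where a whole thing is asked for, a point or a joint stands for the part that bears it (a point fixed in the world has none). Each returns a list of dicts, best first, with "score" (0 to 1); they miss things now and then, are a little off and sometimes report something else, mostly with a low value. They report only what shows in the picture. A call takes as long as a camera call.
- cams.boxes_of(picture, thing): "xy" ([column, row] in pixels, amid what is visible of it).
- cams.silhouettes(picture, thing): "mask" (480x640 bool, what is visible of it) and "xy" ([column, row] in pixels, amid what is visible of it).
- cams.pinpoint(picture, thing): "xy" ([column, row] in pixels: a listed point, or the origin of a listed thing).
The state is a dict: "t": time; "q": joint angles; "dq": joint speeds; "joint_torque": joint torques, N m; "tool_pos": TCP position; "orientation": TCP orientation; "force": force on the tool from outside, world axes, zero at the start; "wrist_torque": the same for the moment, N m; "opening": finger opening in m.
Only numpy, scipy, OpenCV 4.12 (cv2) and the standard library are available. Lean on these libraries where they do the work, as an engineer would, in place of code of your own. Each camera call takes 0.05 s, during which the arm holds its last target. There are 200 camera calls.

## Working session

There is one attempt and no reset: what is moved stays moved. The work goes in short steps, Python scripts to look and compute and a tool call to move; the robot and the scene stay as the last step left them, time stands still between calls to the robot, and variables do not carry over. Pictures are saved under pics/ and viewed, about 8 in all and at most 12, crops included, and the job is handed in when it is done.

Besides the shell and the picture viewer there is one more tool, called after ">>>" as name([rows], argument=value, ...), one row to a line, values as JSON. step_arm: Moves the arm, as the interface text tells. Its arguments: {"type":"object","properties":{"deltas":{"type":"array"},"fingers":{"type":"number"},"grip_force":{"type":"number"}},"required":["deltas"]}

```bash
mkdir -p pics
cat > h.py <<'E'
import numpy as np, cv2
from scipy.spatial.transform import Rotation as R
from plant import robot, cams
def shot(n, save=None):
    p=cams.read_camera(n)
    if save: cv2.imwrite(f'pics/{save}.png',p['pixels'][:,:,::-1])
    return p
def P(p):
    K=np.array([[p['fx'],0,p['cx']],[0,p['fy'],p['cy']],[0,0,1]])
    return K@np.array(p['extrinsics'])[:3]
def tri(ps,xys):
    A=[]
    for p,x in zip(ps,xys):
        M=P(p); A+=[x[0]*M[2]-M[0],x[1]*M[2]-M[1]]
    v=np.linalg.svd(np.array(A))[2][-1]; X=v[:3]/v[3]
    e=[np.linalg.norm(proj(p,X)-x) for p,x in zip(ps,xys)]
    return X,e
def proj(p,X):
    h=P(p)@np.append(X,1); return h[:2]/h[2]
def onz(p,x,z):
    M=P(p); A=np.array([x[0]*M[2]-M[0],x[1]*M[2]-M[1]])
    return np.append(np.linalg.solve(A[:,:2],-A[:,2]*z-A[:,3]),z)
E
python3 - <<'E'
from h import *
s=robot.read_state(); print({k:np.round(v,3) for k,v in s.items()}, robot.hold_point_z)
ps=[shot(n,'a_'+n) for n in('scene','top','wrist')]
for t in ['balancer','axle','crash_bar','handle_grip','stand_pivot','stand_foot']:
    r=[cams.pinpoint(p,t) for p in ps]
    for n,x in zip('STW',r): print(t,n,[(np.round(d['xy']),round(d['score'],2)) for d in x[:2]])
    if r[0] and r[1]: print('  tri',tri(ps[:2],[r[0][0]['xy'],r[1][0]['xy']]))
for t in ['wrench_long','wrench_short','servo','battery_pack','bracket','spare_wheel','screwdriver','pliers']:
    r=cams.pinpoint(ps[1],t); print(t,[(np.round(d['xy']),round(d['score'],2),np.round(onz(ps[1],d['xy'],0),3)) for d in r[:1]])
cv2.imwrite('pics/both.png',cv2.resize(np.hstack([ps[0]['pixels'],ps[1]['pixels']])[:,:,::-1],(800,300)))
for p in ps: E=np.array(p['extrinsics']);print(np.round(-E[:3,:3].T@E[:3,3],2),np.round(E[2,:3],2))
E
```

```text
{'t': np.float64(0.0), 'q': array([-1.206,  0.131,  1.489, -0.   ,  1.523, -0.085]), 'dq': array([-0.   , -0.001,  0.   , -0.001,  0.001,  0.002]), 'joint_torque': array([ 0.0000e+00, -5.5982e+01, -4.9177e+01,  7.7000e-02,  3.5000e-02,
       -0.0000e+00]), 'tool_pos': array([ 0.261, -0.54 ,  0.218]), 'orientation': array([-3.061e+00, -7.000e-01,  1.000e-03]), 'force': array([ 0.163, -0.316, -0.687]), 'wrist_torque': array([0.036, 0.001, 0.015]), 'opening': np.float64(0.093)} 0.0188
balancer S [(array([298., 284.]), 0.83)]
balancer T [(array([384., 141.]), 0.65), (array([375., 250.]), 0.56)]
balancer W []
  tri (array([ 0.66943739, -0.01442555,  0.20080674]), [np.float64(22.907499871118787), np.float64(39.83495474284142)])
axle S [(array([298., 288.]), 0.69)]
axle T []
axle W []
crash_bar S [(array([274., 328.]), 0.56)]
crash_bar T []
crash_bar W []
handle_grip S [(array([250., 273.]), 0.96)]
handle_grip T [(array([472., 230.]), 0.93), (array([298., 152.]), 0.72)]
handle_grip W []
  tri (array([ 0.57829541, -0.08577055,  0.19842511]), [np.float64(1.3734260663421063), np.float64(2.467
[... 389 characters left out ...]
9033]), [np.float64(0.34956199174108843), np.float64(0.6567832538189557)])
wrench_long [(array([259., 273.]), 0.63, array([0.523, 0.232, 0.   ]))]
wrench_short []
servo [(array([382., 143.]), 0.39, array([0.769, 0.01 , 0.   ]))]
battery_pack [(array([273., 200.]), 0.85, array([0.658, 0.21 , 0.   ]))]
bracket [(array([454., 314.]), 0.96, array([ 0.457, -0.118,  0.   ]))]
spare_wheel [(array([300., 152.]), 0.84, array([0.75 , 0.164, 0.   ]))]
screwdriver [(array([383., 140.]), 0.93, array([0.774, 0.009, 0.   ]))]
pliers [(array([217., 244.]), 0.96, array([0.574, 0.311, 0.   ]))]
[ 1.08 -0.41  0.9 ] [-0.49  0.49 -0.72]
[0.48 0.11 0.82] [ 0.13  0.02 -0.99]
[ 0.33 -0.5   0.38] [-0.26 -0.12 -0.96]
```

View pics/a_scene.png

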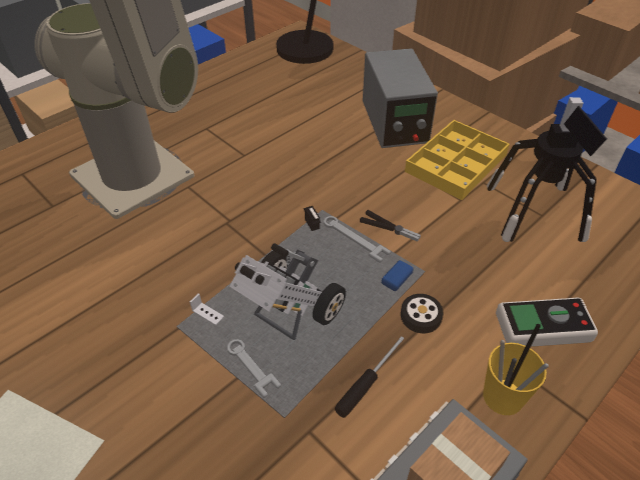

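View pics/a_top.png

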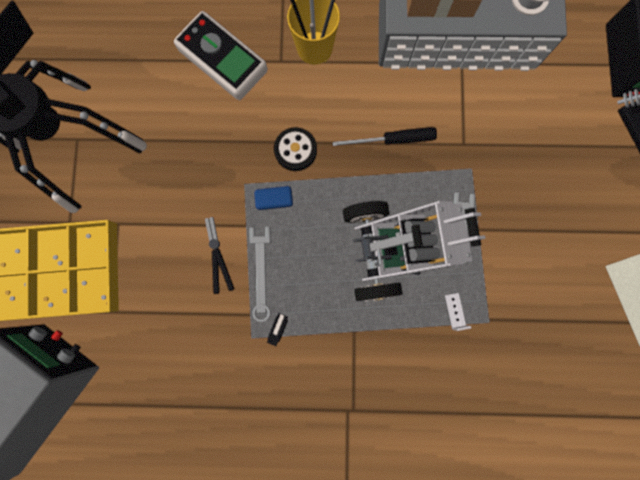

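The scene picture shows the robot lying on the mat with its handle at (250,273) and stand foot at (278,250). In the top picture the handle is at (472,230) and the foot at (415,236), with the front towards image left (+y). The networks' points agree with this geometry (handle 198 mm, foot 188 mm high). The short wrench lies under the handle. Next I work out the first move.

```bash
cat >> h.py <<'E'
def plan(X,y=None,grasp=True):
    """tool-frame offset (cm) to bring the grasp point to world X, and roll to put tool y along world dir y"""
    s=robot.read_state(); T=R.from_rotvec(s['orientation']).as_matrix(); p=np.array(s['tool_pos'])
    if grasp: p=p+T@[0,0,-robot.hold_point_z]
    d=T.T@(np.array(X)-p)*100; r=None
    if y is not None:
        v=T.T@y; r=np.arctan2(-v[0],v[1]); r=(r+np.pi/2)%np.pi-np.pi/2
    print('t',round(s['t'],2),'tcp',np.round(s['tool_pos'],4),'F',np.round(s['force'],2),'open',round(s['opening'],4),'q',np.round(s['q'],2))
    print('offset cm',np.round(d,2),'roll',r,'tool axes x,y',np.round(T[:,0],3),np.round(T[:,1],3))
E
python3 - <<'E'
from h import *
h=np.array([-.13,.99,0]); ax=np.array([-h[1],h[0],0])
plan([.567,-.013,.30],ax)
E
```

```text
t 1.45 tcp [ 0.2609 -0.5403  0.2187] F [-0.16  0.23 -0.08] open 0.0928 q [-1.21  0.13  1.49 -0.    1.52 -0.09]
offset cm [ 50.49 -34.18  -6.26] roll -1.2515611414343457 tool axes x,y [ 0.901  0.435 -0.   ] [ 0.435 -0.901  0.   ]
```

>>> step_arm([
  {"offset": [2,-1,-2],"roll": 0},
  {"offset": [4.4,-3,-2],"roll": 0},
  {"offset": [4.4,-3,-2],"roll": 0},
  {"offset": [4.4,-3,0],"roll": 0},
  {"offset": [4.4,-3,0],"roll": 0},
  {"offset": [4.4,-3,0],"roll": 0},
  {"offset": [4.4,-3,0],"roll": 0},
  {"offset": [4.4,-3,0],"roll": 0},
  {"offset": [4.4,-3,0],"roll": 0},
  {"offset": [4.4,-3,0],"roll": 0},
  {"offset": [4.4,-3,0],"roll": 0},
  {"offset": [4.4,-3,0],"roll": 0},
])

```text
t: 2.95
tool_pos: [0.5676, -0.0122, 0.2805]
orientation: [3.062, 0.702, 0.003]
force: [0.7, 0.3, 0.3]
opening: 0.093
```

>>> step_arm([
  {"offset": [0,0,0],"roll": -0.18},
  {"offset": [0,0,0],"roll": -0.18},
  {"offset": [0,0,0],"roll": -0.18},
  {"offset": [0,0,0],"roll": -0.18},
  {"offset": [0,0,0],"roll": -0.18},
  {"offset": [0,0,0],"roll": -0.18},
  {"offset": [0,0,0],"roll": -0.17},
])

```text
t: 3.82
tool_pos: [0.5668, -0.0138, 0.2803]
orientation: [2.065, 2.366, 0.002]
force: [-0.6, -0.9, 0.1]
opening: 0.093
```

Run:
```python
from h import *
h=np.array([-.13,.99,0]); ax=np.array([-h[1],h[0],0])
plan([.567,-.013,.189],ax)
p=shot('wrist','w1'); E=np.array(p['extrinsics']);print(np.round(-E[:3,:3].T@E[:3,3],2),np.round(E[2,:3],2))
q=shot('scene')
for t in ['axle','handle_grip','stand_pivot','stand_foot']:
    a,b=cams.pinpoint(p,t),cams.pinpoint(q,t)
    print(t,[(np.round(d['xy']),round(d['score'],2)) for d in a[:2]])
    if a and b: print(tri([p,q],[a[0]['xy'],b[0]['xy']]))
```

```text
t 3.83 tcp [ 0.5668 -0.0138  0.2803] F [-0.65 -0.86  0.07] open 0.093 q [-0.12  0.02  1.49  0.    1.63 -0.25]
offset cm [8.000e-02 1.000e-02 1.101e+01] roll 0.004878408657786881 tool axes x,y [-0.135  0.991 -0.   ] [0.991 0.135 0.002]
[0.56 0.07 0.45] [ 0.04 -0.29 -0.96]
axle [(array([327., 170.]), 0.95), (array([327., 335.]), 0.46)]
(array([0.56425795, 0.03435208, 0.0413896 ]), [np.float64(0.8386321158932031), np.float64(0.18050470733279786)])
handle_grip [(array([330., 336.]), 0.89)]
(array([ 0.58039371, -0.08883705,  0.2020663 ]), [np.float64(3.722536352383064), np.float64(0.673885743753429)])
stand_pivot [(array([323., 165.]), 0.89)]
stand_foot [(array([324., 244.]), 0.63)]
(array([ 0.56492333, -0.01404606,  0.18636429]), [np.float64(3.598237551480333), np.float64(0.594882735825639)])
```

View pics/w1.png

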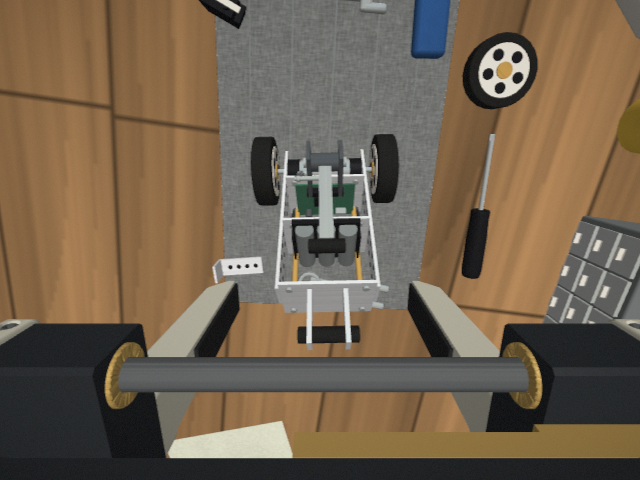

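The wrist view shows the tool aligned with the robot: foot at (326,244), handle bar at (328,335), wheels at (265,170) and (384,168). The foot is about (0.568,-0.013,0.188), so I go down over it.

>>> step_arm([
  {"offset": [0.1,0.1,3],"roll": 0},
  {"offset": [0,0,3],"roll": 0},
  {"offset": [0,0,3],"roll": 0},
  {"offset": [0,0,1.5],"roll": 0},
  {"offset": [0,0,0.5],"roll": 0},
  {"offset": [0,0,0],"roll": 0},
], fingers=5.5)

```text
t: 5.08
tool_pos: [0.5682, -0.0139, 0.1694]
orientation: [2.074, 2.359, 0.001]
force: [0.2, -0.1, 0.2]
opening: 0.055
```

Run:
```python
from h import *
plan([.568,-.0135,.189])
p=shot('wrist','w2');q=shot('scene');r=shot('top')
cv2.imwrite('pics/w2b.png',np.hstack([p['pixels'][150:450,120:520],cv2.resize(q['pixels'][220:340,200:360],(400,300))])[:,:,::-1])
for t in ['stand_foot','handle_grip']:
    print(t,[[(np.round(d['xy']),round(d['score'],2)) for d in cams.pinpoint(i,t)[:1]] for i in (p,q,r)])
s=robot.read_state();T=R.from_rotvec(s['orientation']).as_matrix(); print(proj(p,s['tool_pos']+T@[0,0,-.0188]))
```

```text
t 5.08 tcp [ 0.5682 -0.0139  0.1694] F [ 0.2  -0.06  0.22] open 0.055 q [-0.11  0.07  1.64  0.    1.43 -0.24]
offset cm [ 0.05 -0.01 -0.08] roll None tool axes x,y [-0.128  0.992 -0.   ] [0.992 0.128 0.001]
stand_foot [[(array([325., 310.]), 0.62)], [(array([278., 249.]), 0.73)], [(array([419., 236.]), 0.75)]]
handle_grip [[], [(array([250., 270.]), 0.7)], []]
[322.66671165 313.13516192]
```

View pics/w2b.png

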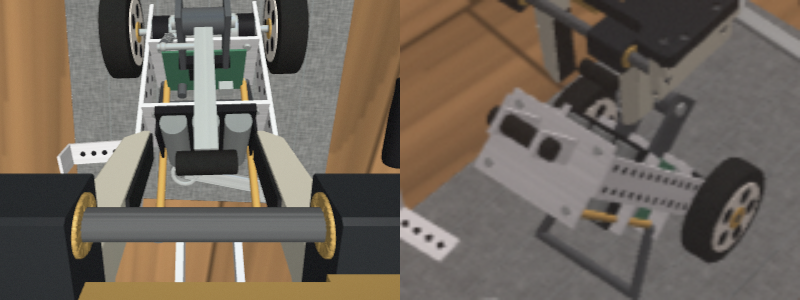

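The foot sits between the fingers, seen at (207,162) in the left crop. I close gently and carry it round the arc.

>>> step_arm([
  {"offset": [0,0,0],"roll": 0},
  {"offset": [0,0,0],"roll": 0},
  {"offset": [0,0,0],"roll": 0},
  {"offset": [0,0,0],"roll": 0},
], fingers=2, grip_force=10)

```text
t: 6.02
tool_pos: [0.5682, -0.014, 0.1688]
orientation: [2.073, 2.359, 0.001]
force: [2.0, -1.4, -0.6]
opening: 0.0301
```

>>> step_arm([
  {"offset": [0.95,0,-0.6],"roll": 0},
  {"offset": [1,0,-0.6],"roll": 0},
  {"offset": [1.05,0,-0.4],"roll": 0},
  {"offset": [1.1,0,-0.3],"roll": 0},
  {"offset": [1.05,0,-0.15],"roll": 0},
  {"offset": [1.05,0,-0.05],"roll": 0},
])

```text
t: 6.78
tool_pos: [0.5598, 0.0483, 0.1903]
orientation: [2.073, 2.36, 0.0]
force: [-2.0, -2.0, 2.8]
opening: 0.0297
```

>>> step_arm([
  {"offset": [1.1,0,0.1],"roll": 0},
  {"offset": [1.15,0,0.15],"roll": 0},
  {"offset": [1.1,0,0.35],"roll": 0},
  {"offset": [1.05,0,0.4],"roll": 0},
  {"offset": [0.9,0,0.5],"roll": 0},
  {"offset": [0.9,0,0.6],"roll": 0},
])

```text
t: 7.52
tool_pos: [0.5519, 0.1104, 0.1687]
orientation: [-2.073, -2.36, -0.002]
force: [-1.7, 1.8, 3.8]
opening: 0.0299
```

Run:
```python
from h import *
plan([.568,-.0135,.189])
p=shot('wrist');q=shot('scene')
cv2.imwrite('pics/w3b.png',np.hstack([p['pixels'][150:450,120:520],cv2.resize(q['pixels'][220:340,200:360],(400,300))])[:,:,::-1])
```

```text
t 7.53 tcp [0.5519 0.1104 0.1687] F [-1.69  1.82  3.8 ] open 0.0299 q [ 0.11  0.06  1.66  0.    1.43 -0.02]
offset cm [-12.49   0.    -0.16] roll None tool axes x,y [-0.129  0.992  0.001] [0.992 0.129 0.001]
```

View pics/w3b.png

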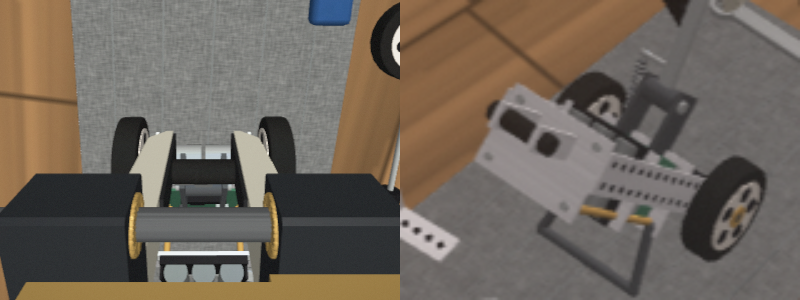

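The foot is still held and the leg is past centre (about 76°). I take it a little further and release.

>>> step_arm([
  {"offset": [0.7,0,0.6],"roll": 0},
  {"offset": [0.65,0,0.7],"roll": 0},
  {"offset": [0.6,0,0.75],"roll": 0},
  {"offset": [0.55,0,0.85],"roll": 0},
])

```text
t: 8.12
tool_pos: [0.5485, 0.1342, 0.1388]
orientation: [2.073, 2.36, -0.0]
force: [0.3, 1.1, 0.7]
opening: 0.0297
```

>>> step_arm([
  {"offset": [0,0,0],"roll": 0},
  {"offset": [0,0,0],"roll": 0},
  {"offset": [0,0,0],"roll": 0},
  {"offset": [0,0,0],"roll": 0},
], fingers=6)

```text
t: 8.62
tool_pos: [0.5488, 0.1336, 0.1399]
orientation: [2.074, 2.359, 0.0]
force: [-0.4, -0.6, -0.4]
opening: 0.0593
```

>>> step_arm([
  {"offset": [0,0,-3],"roll": 0},
  {"offset": [0,0,-4],"roll": 0},
  {"offset": [0,0,-4],"roll": 0},
  {"offset": [-1,0,-2],"roll": 0},
  {"offset": [-4,0,0],"roll": 0},
  {"offset": [-4,0,0],"roll": 0},
  {"offset": [-4,0,0],"roll": 0},
  {"offset": [-4,0,0],"roll": 0},
  {"offset": [0,0,0],"roll": 0},
], fingers=8)

```text
t: 9.75
tool_pos: [0.5701, -0.038, 0.2685]
orientation: [-2.078, -2.355, 0.002]
force: [0.9, 0.5, -0.1]
opening: 0.0799
```

Run:
```python
from h import *
plan([.580,-.088,.20],np.array([-.992,-.13,0]))
p=shot('wrist');q=shot('scene');r=shot('top')
cv2.imwrite('pics/w4b.png',np.hstack([cv2.resize(p['pixels'],(400,300)),cv2.resize(q['pixels'][220:340,200:360],(400,300))])[:,:,::-1])
for t in ['axle','handle_grip','stand_foot']:
    a=[cams.pinpoint(i,t) for i in (p,q,r)]
    print(t,[[(np.round(d['xy']),round(d['score'],2)) for d in x[:1]] for x in a])
    for i,j in ((0,1),(1,2),(0,2)):
        if a[i] and a[j]: print(i,j,tri([(p,q,r)[i],(p,q,r)[j]],[a[i][0]['xy'],a[j][0]['xy']]))
```

```text
t 9.75 tcp [ 0.5701 -0.038   0.2685] F [ 0.93  0.47 -0.07] open 0.0799 q [-0.16  0.04  1.49 -0.    1.61 -0.28]
offset cm [-5.09  0.37  8.73] roll -0.005232973829192744 tool axes x,y [-0.125  0.992 -0.   ] [ 0.992  0.125 -0.002]
axle [[(array([326., 147.]), 0.63)], [(array([297., 288.]), 0.71)], [(array([371., 253.]), 0.64)]]
0 1 (array([0.55924348, 0.03239432, 0.04062233]), [np.float64(6.0813627633310245), np.float64(1.2629096364216796)])
1 2 (array([0.55681493, 0.03308247, 0.03774052]), [np.float64(0.7179353519406309), np.float64(1.252750995441528)])
0 2 (array([0.56141221, 0.03449469, 0.02009405]), [np.float64(3.1666986255832046), np.float64(1.172840661138258)])
handle_grip [[(array([326., 312.]), 0.77)], [(array([249., 269.]), 0.59)], [(array([302., 257.]), 0.68)]]
0 1 (array([ 0.57740652, -0.08266675,  0.20415127]), [np.float64(0.9807656072015692), np.float64(0.16222089116189167)])
1 2 (array([0.50276385, 0.04994363, 0.06349977]), [np.float64(37.12004100308049), np.float64(67.05920746341936)])
0 2 (array([0.51732803, 0.12381795, 0.58231686]), [np.float64(62.93355940466625), np.float64(32.86277044770207)])
stand_foot [[(array([320.,   8.]), 0.57)], [(array([337., 228.]), 0.93)], [(array([303., 255.]), 0.91)]]
0 1 (array([0.54470884, 0.15086028, 0.10807486]), [np.float64(2.6975159543073572), np.float64(0.44806589359458904)])
1 2 (array([0.54649158, 0.14881604, 0.11107192]), [np.float64(0.48938304390148807), np.float64(0.953778019699541)])
0 2 (array([0.54462186, 0.14719544, 0.11547943]), [np.float64(1.1828223406372105), np.float64(0.34451471854667687)])
```

View pics/w4b.png

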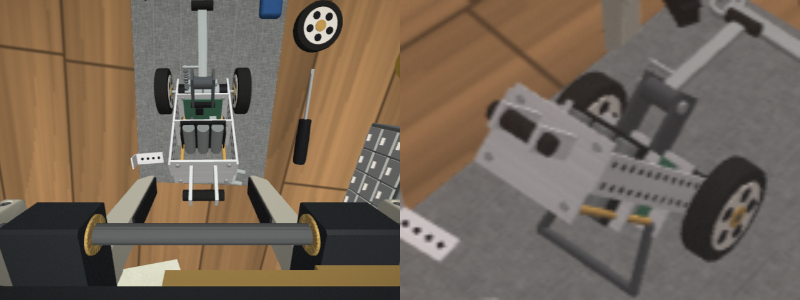

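The stand is down at its stop: the foot triangulates to (0.546,0.149,0.110) against a model value of (0.549,0.147,0.107). The handle bar at (203,196) in the left crop is centred between the fingers, so I go down on it.

>>> step_arm([
  {"offset": [-2.5,0.1,0],"roll": 0},
  {"offset": [-2.5,0.1,1.5],"roll": 0},
  {"offset": [0,0,3],"roll": 0},
  {"offset": [0,0,2.5],"roll": 0},
  {"offset": [0,0,1.5],"roll": 0},
  {"offset": [0,0,0],"roll": 0},
])

```text
t: 11.1
tool_pos: [0.5782, -0.0837, 0.1835]
orientation: [-2.072, -2.359, 0.002]
force: [0.8, 0.2, 1.1]
opening: 0.0802
```

Run:
```python
from h import *
plan([.579,-.087,.201])
p=shot('wrist');q=shot('scene')
cv2.imwrite('pics/w5b.png',np.hstack([p['pixels'][150:450,120:520],cv2.resize(q['pixels'][220:340,200:360],(400,300))])[:,:,::-1])
a=[cams.pinpoint(i,'handle_grip') for i in (p,q)]
print([[(np.round(d['xy']),round(d['score'],2)) for d in x[:1]] for x in a])
if a[0] and a[1]: print(tri([p,q],[a[0][0]['xy'],a[1][0]['xy']]))
s=robot.read_state();T=R.from_rotvec(s['orientation']).as_matrix(); g=s['tool_pos']+T@[0,0,-.0188];print(proj(p,g),proj(q,g))
```

```text
t 11.1 tcp [ 0.5782 -0.0837  0.1835] F [0.83 0.16 1.06] open 0.0802 q [-0.23  0.11  1.58 -0.    1.46 -0.36]
offset cm [-0.33  0.04  0.13] roll None tool axes x,y [-0.129  0.992  0.001] [ 0.992  0.129 -0.002]
[[(array([323., 311.]), 0.72)], [(array([248., 270.]), 0.56)]]
(array([ 0.57659959, -0.0831896 ,  0.20276992]), [np.float64(3.5645742827305016), np.float64(0.37495286051455906)])
[326.11500604 317.51460101] [249.51239738 270.38759628]
```

View pics/w5b.png

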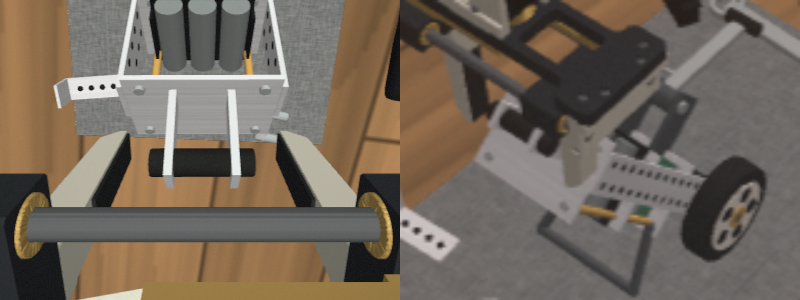

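>>> step_arm([
  {"offset": [-0.1,0,0.1],"roll": 0},
  {"offset": [0,0,0],"roll": 0},
  {"offset": [0,0,0],"roll": 0},
  {"offset": [0,0,0],"roll": 0},
  {"offset": [0,0,0],"roll": 0},
], fingers=4, grip_force=30)

```text
t: 11.92
tool_pos: [0.579, -0.0852, 0.1837]
orientation: [2.074, 2.36, -0.0]
force: [-1.2, -1.1, 1.6]
opening: 0.0518
```

```bash
python3 -c "
import numpy as np
f=np.radians(np.linspace(38,0,20)); h=.04*(f[0]-f)-.2*np.sin(f); z=.2*np.cos(f)
print(np.round(np.c_[np.degrees(f[1:]),np.diff(h)*100,-np.diff(z)*100,(h-h[0])[1:]*100,(z-z[0])[1:]*100],2))"
```

```text
[[ 3.600e+01  7.000e-01 -4.200e-01  7.000e-01  4.200e-01]
 [ 3.400e+01  7.100e-01 -4.000e-01  1.410e+00  8.200e-01]
 [ 3.200e+01  7.300e-01 -3.800e-01  2.130e+00  1.200e+00]
 [ 3.000e+01  7.400e-01 -3.600e-01  2.870e+00  1.560e+00]
 [ 2.800e+01  7.500e-01 -3.400e-01  3.620e+00  1.900e+00]
 [ 2.600e+01  7.600e-01 -3.200e-01  4.380e+00  2.220e+00]
 [ 2.400e+01  7.700e-01 -3.000e-01  5.160e+00  2.510e+00]
 [ 2.200e+01  7.800e-01 -2.700e-01  5.940e+00  2.780e+00]
 [ 2.000e+01  7.900e-01 -2.500e-01  6.730e+00  3.030e+00]
 [ 1.800e+01  8.000e-01 -2.300e-01  7.530e+00  3.260e+00]
 [ 1.600e+01  8.100e-01 -2.000e-01  8.340e+00  3.470e+00]
 [ 1.400e+01  8.100e-01 -1.800e-01  9.150e+00  3.650e+00]
 [ 1.200e+01  8.200e-01 -1.600e-01  9.970e+00  3.800e+00]
 [ 1.000e+01  8.200e-01 -1.300e-01  1.080e+01  3.940e+00]
 [ 8.000e+00  8.300e-01 -1.100e-01  1.162e+01  4.050e+00]
 [ 6.000e+00  8.300e-01 -9.000e-02  1.246e+01  4.130e+00]
 [ 4.000e+00  8.400e-01 -6.000e-02  1.329e+01  4.190e+00]
 [ 2.000e+00  8.400e-01 -4.000e-02  1.413e+01  4.230e+00]
 [ 0.000e+00  8.400e-01 -1.000e-02  1.497e+01  4.240e+00]]
```

>>> step_arm([
  {"offset": [0.7,0,-0.42],"roll": 0},
  {"offset": [0.7,0,-0.4],"roll": 0},
  {"offset": [0.73,0,-0.38],"roll": 0},
  {"offset": [0.74,0,-0.36],"roll": 0},
  {"offset": [0.75,0,-0.34],"roll": 0},
  {"offset": [0.76,0,-0.32],"roll": 0},
  {"offset": [0,0,0],"roll": 0},
])

```text
t: 12.8
tool_pos: [0.5735, -0.0408, 0.206]
orientation: [2.073, 2.361, 0.001]
force: [-0.6, -1.6, -0.9]
opening: 0.0515
```

Run:
```python
from h import *
plan([.579,-.087,.201]); print(robot.read_state()['wrist_torque'])
q=shot('scene');r=shot('top')
for t in ['axle','handle_grip','stand_foot']:
    a=[cams.pinpoint(i,t) for i in (q,r)]
    print(t,[[(np.round(d['xy']),round(d['score'],2)) for d in x[:1]] for x in a])
    if a[0] and a[1]: print(tri([q,r],[a[0][0]['xy'],a[1][0]['xy']]))
```

```text
t 12.8 tcp [ 0.5735 -0.0408  0.206 ] F [-0.58 -1.62 -0.93] open 0.0515 q [-0.16  0.07  1.58  0.    1.5  -0.29]
offset cm [-4.66 -0.05  2.38] roll None tool axes x,y [-0.129  0.992  0.   ] [0.992 0.129 0.   ]
[-0.40485914  0.03914964 -0.02924733]
axle [[(array([300., 284.]), 0.71)], [(array([364., 251.]), 0.95)]]
(array([0.5581491 , 0.04299986, 0.04086144]), [np.float64(1.5399438455367023), np.float64(2.7009379212255396)])
handle_grip [[(array([267., 246.]), 0.66)], [(array([442., 231.]), 0.82)]]
(array([ 0.57134085, -0.04021288,  0.22145332]), [np.float64(0.81115572094211), np.float64(1.5370843969336603)])
stand_foot [[], [(array([295., 259.]), 0.65)]]
```

The swing goes as planned: the lean is now about 25°, opening steady at 51.5 mm, low force. I carry on.

>>> step_arm([
  {"offset": [0.77,0,-0.3],"roll": 0},
  {"offset": [0.78,0,-0.27],"roll": 0},
  {"offset": [0.79,0,-0.25],"roll": 0},
  {"offset": [0.8,0,-0.23],"roll": 0},
  {"offset": [0.81,0,-0.2],"roll": 0},
  {"offset": [0.81,0,-0.18],"roll": 0},
  {"offset": [0.82,0,-0.15],"roll": 0},
  {"offset": [0.82,0,-0.13],"roll": 0},
  {"offset": [0.83,0,-0.1],"roll": 0},
  {"offset": [0.83,0,-0.08],"roll": 0},
  {"offset": [0.5,0,-0.03],"roll": 0},
  {"offset": [0,0,0],"roll": 0},
])

```text
t: 14.7
tool_pos: [0.5625, 0.0436, 0.2255]
orientation: [2.073, 2.36, 0.001]
force: [-3.9, -1.9, 4.1]
opening: 0.0517
```

Run:
```python
from h import *
plan([.579,-.087,.201]); print(robot.read_state()['wrist_torque'])
q=shot('scene');r=shot('top');p=shot('wrist')
X={}
for t in ['axle','handle_grip','stand_foot','stand_pivot','crash_bar']:
    a=[cams.pinpoint(i,t) for i in (q,r,p)]
    print(t,[[(np.round(d['xy']),round(d['score'],2)) for d in x[:1]] for x in a])
    if a[0] and a[1]: print(tri([q,r],[a[0][0]['xy'],a[1][0]['xy']]))
cv2.imwrite('pics/w6b.png',np.hstack([cv2.resize(p['pixels'],(400,300)),cv2.resize(q['pixels'][190:340,220:420],(400,300))])[:,:,::-1])
```

```text
t 14.7 tcp [0.5625 0.0436 0.2255] F [-3.86 -1.93  4.07] open 0.0517 q [-0.01  0.03  1.58 -0.    1.53 -0.14]
offset cm [-13.17  -0.06   4.34] roll None tool axes x,y [-0.129  0.992 -0.   ] [0.992 0.129 0.001]
[-0.48139925  0.49105162 -0.0359205 ]
axle [[(array([304., 281.]), 0.89)], [], [(array([320., 205.]), 0.73)]]
handle_grip [[(array([301., 207.]), 0.86)], [], [(array([325., 313.]), 0.83)]]
stand_foot [[(array([346., 241.]), 0.73)], [(array([283., 263.]), 0.59)], [(array([320.,  72.]), 0.71)]]
(array([0.53811192, 0.18559459, 0.04002613]), [np.float64(0.1347843471816795), np.float64(0.25488977884201597)])
stand_pivot [[(array([327., 247.]), 0.73)], [(array([334., 252.]), 0.7)], [(array([324., 162.]), 0.7)]]
(array([0.55769227, 0.10486523, 0.09769366]), [np.float64(2.2882326631221477), np.float64(4.312973220543337)])
crash_bar [[(array([371., 376.]), 0.68)], [], []]
```

View pics/w6b.png

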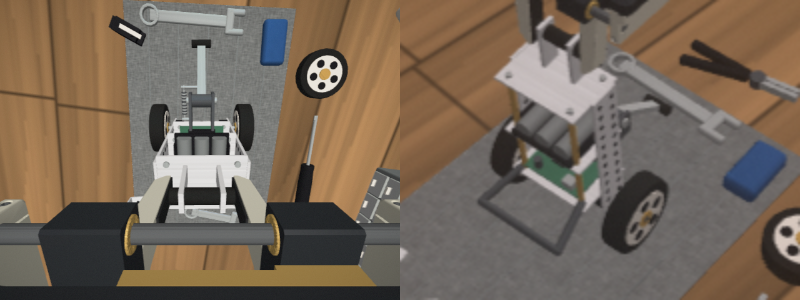

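The robot is up at about 5° of back lean: foot at (320,72) in the wrist image and about 40 mm high, wheels on the mat, the gripper pressing down about 4 N. About 2 cm remains.

>>> step_arm([
  {"offset": [0.5,0,-0.03],"roll": 0},
  {"offset": [0.5,0,-0.02],"roll": 0},
  {"offset": [0.5,0,-0.01],"roll": 0},
  {"offset": [0.4,0,0],"roll": 0},
  {"offset": [0,0,0],"roll": 0},
  {"offset": [0,0,0],"roll": 0},
])

```text
t: 16.35
tool_pos: [0.5602, 0.062, 0.2262]
orientation: [2.074, 2.359, 0.001]
force: [-3.8, -1.4, 5.4]
opening: 0.0517
```

```bash
cat > chk.py <<'E'
from h import *
from scipy.optimize import least_squares
import sys
plan([.579,-.087,.201]); s=robot.read_state()
g=np.array(s['tool_pos'])+[0,0,.0188]
q=shot('scene');r=shot('top');p=shot('wrist')
L={'axle':(0,0,0),'handle_grip':(0,0,.2),'stand_foot':(.1286,0,-.0193),'stand_pivot':(.052,0,.045),'crash_bar':(-.085,0,.021)}
ob=[]
for t in L:
    for n,i in zip('STW',(q,r,p)):
        for d in cams.pinpoint(i,t)[:1]: ob.append((t,n,i,d['xy'],d['score']))
def X(v,t):
    hd=np.array([-.129,.992,0]);lat=np.array([-.992,-.129,0]);up=np.array([0,0,1.])
    fx=np.cos(v[3])*hd+np.sin(v[3])*up; fz=-np.sin(v[3])*hd+np.cos(v[3])*up
    zz=-np.sin(v[4])*lat+np.cos(v[4])*fz
    l=L[t]; return v[:3]+l[0]*fx+l[2]*zz
f=lambda v:np.concatenate([(proj(o[2],X(v,o[0]))-o[3])*o[4] for o in ob]+[(X(v,'handle_grip')-g)*[300,300,200]])
o=least_squares(f,[.56,.06,.043,0,0],loss='soft_l1',f_scale=2)
for k in ob: print(k[0],k[1],np.round(k[3]),round(k[4],2),'res',np.round(proj(k[2],X(o.x,k[0]))-k[3],1))
print('axle',np.round(o.x[:3],4),'lean back deg',np.degrees(o.x[3]),'side',np.degrees(o.x[4]),'grasp-handle',X(o.x,'handle_grip')-g)
cv2.imwrite('pics/%s.png'%sys.argv[1],np.hstack([cv2.resize(p['pixels'],(400,300)),cv2.resize(q['pixels'][190:340,220:420],(400,300))])[:,:,::-1])
E
python3 chk.py w7b
```

```text
t 16.35 tcp [0.5602 0.062  0.2262] F [-3.81 -1.37  5.37] open 0.0517 q [ 0.02  0.03  1.58  0.    1.53 -0.11]
offset cm [-15.01  -0.05   4.4 ] roll None tool axes x,y [-0.128  0.992 -0.   ] [0.992 0.128 0.001]
axle S [307. 280.] 0.67 res [ 3.2 -3.3]
axle T [351. 251.] 0.74 res [2.8 1.1]
handle_grip S [307. 202.] 0.83 res [ 0.8 -0.1]
handle_grip T [218. 244.] 0.73 res [147.  -9.]
handle_grip W [324. 314.] 0.8 res [-0.4 -1. ]
stand_foot S [348. 242.] 0.45 res [1.4 2.2]
stand_foot T [281. 262.] 0.68 res [-1.1 -0.6]
stand_foot W [319.  91.] 0.9 res [ 2.8 -0.7]
stand_pivot S [331. 244.] 0.83 res [-4.1  1.2]
stand_pivot W [325. 173.] 0.82 res [-2.5  0.5]
crash_bar S [282. 300.] 0.56 res [-1.9 -2.3]
axle [0.5589 0.0641 0.0461] lean back deg 0.4289156863745319 side 0.33674820783384585 grasp-handle [6.61883883e-07 8.55041007e-04 1.03280397e-03]
```

View pics/w7b.png

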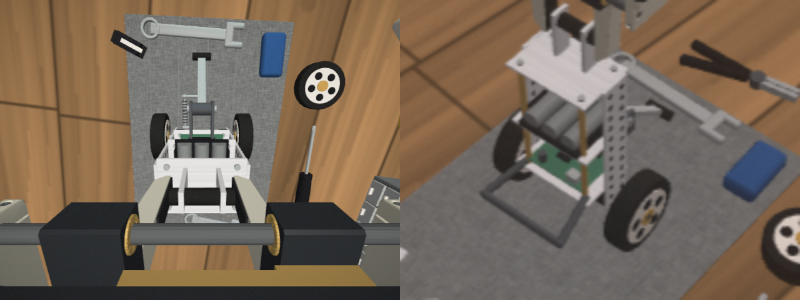

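The robot stands at about 0.4° of lean by the fit, and about 0.3° by the tool travel. The gripper presses down about 5 N, so the wheels bear on the mat. I let it settle for a moment.

>>> step_arm([
  {"offset": [0,0,0],"roll": 0},
  {"offset": [0,0,0],"roll": 0},
  {"offset": [0,0,0],"roll": 0},
  {"offset": [0,0,0],"roll": 0},
  {"offset": [0,0,0],"roll": 0},
  {"offset": [0,0,0],"roll": 0},
])

```text
t: 18.0
tool_pos: [0.5602, 0.0619, 0.2262]
orientation: [2.074, 2.359, 0.001]
force: [-4.3, -3.2, 6.0]
opening: 0.0517
```

```bash
python3 chk.py w8b | tail -1; python3 -c "
from h import *
plan([.579,-.087,.201]); robot.close_job()"
```

```text
axle [0.5573 0.0635 0.0406] lean back deg 1.5403544911573706 side 1.0777798931154068 grasp-handle [ 0.00153559 -0.00324359 -0.00454432]
t 18.9 tcp [0.5602 0.0619 0.2262] F [-3.   -1.83  5.26] open 0.0514 q [ 0.02  0.03  1.58  0.    1.53 -0.11]
offset cm [-15.01  -0.05   4.4 ] roll None tool axes x,y [-0.128  0.992 -0.   ] [0.992 0.128 0.001]
the job is handed in; nothing more can be done
```

I flipped the kickstand down past centre while the robot still lay on its crash bar. Then I pinched the handle bar end to end, swung the robot up onto both wheels, and handed the job in at 18.9 s, still holding it. The interface reports no verdict.

- **Stand:** I released it past centre and it went to its stop. Its foot was measured within about 4 mm of the place expected at the stop.
- **Upright:** the last two camera fits gave 0.4° and 1.5° of back lean, and up to about 1° sideways. The limit is 4°. The distance the tool had travelled gave about 0.3°.
- **Axle height:** the two fits gave 46 and 41 mm, and 43 mm is expected. They differ by 5 mm, which is network noise, because the tool itself had not moved between them. Both lie within 38 to 48 mm.
- **Holding:** the fingers were at 51.4 mm on the 52 mm bar with a 30 N grip. The tool was pressing down about 5 N, so the wheels bear on the mat.
- **Stand's foot and bystanders:** I judged these only from the pictures and the geometry. The foot looked clear of the mat, and I saw no bystander moved.

Some single network points were wrong, such as the handle in the top view. The fit gave those little weight.

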